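Level the appliance shelf and hold it down

TASK

Lay the yellow spirit level lengthwise on the oak shelf, in line with its long side, then turn the brass knob of the levelling foot until the bubble stands between the two lines of the vial. Then press the level down on the shelf with about 10 to 15 newtons, the bubble still between the lines, and finish still pressing, without letting go, so that I can tighten the lock nut underneath. Leave the jar, tin, mug and mill alone.

Things in the scene. Friction and masses are not known exactly. Their poses are not given: they have to be found in the camera images.
- level: the spirit level: a yellow bar with black end caps, 240 mm long (its x axis), 24 mm wide (y), 42 mm tall (z), 0.35 kg; origin at the centre of its underside. It starts flat on the worktop, right way up, to the left of the shelf. Its green vial is seen from above in a window 64 mm long in the middle of the top face
- bubble (a joint): place of the pale bubble (16 mm long) along the vial, in m, 0 = centred, positive towards the level's +x end; it runs to the higher end, 2 mm for each 1 mm/m of slope, up to 17 mm, and needs about 1.5 s to settle. The two black lines stand 22 mm apart, so the bubble is between them within 3 mm of the centre
- shelf: low oak shelf with navy end panel at its left (+y) end; fixed on the worktop but for a few milliradians of tipping about that panel's bottom edge. Origin on that edge at worktop height; y along the shelf's long side, away from the foot, x across, z up. Each radian of the knob changes its slope by 2.4 mm/m (4.8 mm of bubble); the shelf starts out of level, by 5 to 13 mm of bubble
- shelf_top (a point): the middle of the board's upper face, 118 mm above the worktop, same axes as the shelf. The board measures 220 mm (x) by 380 mm (y), 18 mm thick; a rail 12 mm thick and 16 mm high runs along its far edge (inner side at x = +98 mm)
- knob_grip (a point): centre of the levelling foot's round brass knob, 40 mm across, 24 mm tall, axis upright, underside 20 mm above the board, near the shelf's right end (y = -155 mm, x = 0 of shelf_top); its height never changes. Clockwise from above raises this end of the shelf, anticlockwise lowers it, 5 mm a turn. Turns with about 0.12 N m, stays where left, has half a turn to spare beyond level
- jar: amber glass jar with oak lid, 72 mm across, 85 mm tall, under the shelf; origin at the centre of its underside; leave it alone
- tin: green tin, 64 mm across, 75 mm tall, under the shelf; origin at the centre of its underside; leave it alone
- mug: blue mug, 80 mm across, 90 mm tall, behind on the left; origin at the centre of its underside; leave it alone
- mill: dark wooden pepper mill, 56 mm across, 120 mm tall, to the right of the shelf; origin at the centre of its underside; leave it alone
Things that resemble listed ones, but are neither listed nor needed, are in the scene too. What is shaped like the level but grey or red is not meant.

How it is judged:
By the outcome, as a careful person would: the job done as asked, in the order asked, and still so for the second after the job is handed in, while the arm keeps its last pose, push and grip.
It also fails if it takes over 72 s, if anything falls off the work surface, if the arm or the gripper's body presses on something with over 40 N, if the wrist force passes 120 N, or if a joint passes its speed limit or range.

ROBOT

A 6-joint arm with a two-finger parallel gripper is mounted at the origin on the work surface. World frame = base frame: x ahead of the robot, y to its left, z up, the work surface at z = 0. Lengths are in m, angles in rad, forces in N, time in s.
With the tool pointing down it reaches from about 0.25 to 0.775 m from the base axis. Payload 4 kg.
Tool frame: the origin (TCP) lies midway between the tips of the shut fingers; the grasp point (between the pads) lies 19 mm behind it; z points along the fingers, y is the direction in which the jaws open and shut (so a half turn about z gives the same grasp; the last joint's range is limited). The gripper opens to 94 mm and grips with 3 to 60 N. Pads are 16 mm wide; open, the fingers measure 119 mm over their backs; the gripper's body (75 mm by 177 mm) begins 78 mm behind the grasp point.
Start: joints at [-1.405, 0.087, 1.371, -0, 1.684, -0.103], TCP at [0.146, -0.53, 0.206] pointing down, gripper open.
Joint ranges: [-3.1, 3.1], [-0.76, 2.03], [0.27, 2.55], [-1.08, 4.22], [0.17, 2.65], [-2.57, 2.57]. Speed limits (rad/s): [2.79, 2.79, 3.14, 3.14, 3.14, 3.14].

INTERFACE

Orientations are given as [roll, pitch, yaw] about the fixed x, y, z axes, in that order (R = Rz(yaw) Ry(pitch) Rx(roll)).
In Python, from bench import robot, cams gives the robot as it stands.
- The arm moves only by the tool step_arm, never from a script. Its argument "plan" is a list that holds one entry, the list of rows, each a list of 5 numbers: the shift along the world's x, y, z in mm, then the turn about the world's z in rad, then the opening in per cent of the stroke, from 0 (shut) to 100 (fully open). In form: [[[tx, ty, tz, turn, fingers], ...]]. A call has 1 to 8 rows; each row is the pose to reach, as a shift and turn from the pose commanded when the call began; what a row does not reach only later rows make up. A row lasts 1/12 s, in which the tool goes at most 41.7 mm and 7.16 degrees, less where a joint would pass 70% of its speed; a pose out of reach is approached as far as the arm can. A call with a gripper value outside its range is refused whole. The fingers move at their own pace and stop on an object; the grip force is fixed at half the most. Time passes only in rows, so rows that repeat a pose let the fingers close. It gives the time, the measured TCP pose, the force and the opening at its end, in the units of the state.
- robot.get_obs(): the state, without advancing time (a new reading comes with each control period).
- cams.snapshot(name): name is "scene" or "top"; returns a dict with "frame" (420x560x3 uint8, red, green, blue), "camera_matrix" (3x3 intrinsics, pixels), "k1" (the pictures are not rectified: a ray, as slopes to the right and down, at radius r is drawn at 1 + k1 r^2 times it, then the intrinsics apply), "origin" and "attitude" of the camera in the world. Camera axes: x right, y down, z forward; pixel columns grow to the right and rows downward; lengths in m; the calibration is good to about 2 mm. A picture is of the moment at which its call begins. There is no depth.
- robot.close_job(): hands the job in, once; it reports no verdict.
The state is a dict: "time": time; "joint_positions": joint angles; "qvel": joint speeds; "joint_torque": joint torques, N m; "tool_pos": TCP position; "ee_rot": TCP orientation; "wrist_force": force on the tool from outside, world axes, zero at the start; "wrist_torque": the same for the moment, N m; "width": finger opening in m.
Only numpy, scipy, OpenCV 4.12 (cv2) and the standard library are available. Lean on these libraries where they do the work, as an engineer would, in place of code of your own. Each camera call takes 0.05 s, during which the arm holds its last target. There are 200 camera calls.

## Working session

There is one attempt and no reset: what is moved stays moved. The work goes in short steps, Python scripts to look and compute and a tool call to move; the robot and the scene stay as the last step left them, time stands still between calls to the robot, and variables do not carry over. Pictures are saved under pics/ and viewed, about 8 in all and at most 12, crops included, and the job is handed in when it is done.

Besides the shell and the picture viewer there is one more tool, called after "Call:" in YAML: its name, and indented under it one key for each argument. step_arm: Moves the arm, as the interface text tells. Its arguments: {"type":"object","properties":{"plan":{"type":"array"}},"required":["plan"]}

```bash
mkdir -p pics; ls; python3 - <<'E'
from bench import robot, cams
import cv2
for n in ("scene","top"):
    s=cams.snapshot(n)
    cv2.imwrite(f"pics/{n}0.png",s["frame"][:,:,::-1])
    print(n,s["camera_matrix"],s["k1"],s["origin"],s["attitude"])
print(robot.get_obs())
E
```

```text
pics
scene [[393.59756067   0.         279.33567392]
 [  0.         393.59756067 212.11593537]
 [  0.           0.           1.        ]] -0.02345320089588202 [ 1.21430986 -0.43988969  1.09398708] [-2.42593643 -0.01714306  1.04264688]
top [[540.92330674   0.         278.33281764]
 [  0.         540.92330674 199.39408156]
 [  0.           0.           1.        ]] 0.05964083483695957 [0.14975347 0.00409751 1.94984539] [-2.97802687  0.01385488 -1.56935532]
{'time': 0.1, 'joint_positions': array([-1.40512665e+00,  8.78926009e-02,  1.37205859e+00,  5.72714048e-06,
        1.68358829e+00, -1.03123465e-01]), 'qvel': array([-9.22034221e-05, -3.21521940e-03, -2.65741078e-03,  7.82039375e-04,
       -1.39036110e-03,  4.08527869e-05]), 'joint_torque': array([ 1.03837789e-03, -3.41253018e+01, -3.03301585e+01,  7.18314294e-02,
        3.03900533e-02, -9.86751911e-05]), 'tool_pos': array([ 0.14596877, -0.52978393,  0.20443751]), 'ee_rot': array([-3.13965675e+00, -2.06070106e-04,  2.68793580e-01]), 'wrist_force': array([ 0.18776413, -0.04976308, -0.08619195]), 'wrist_torque': array([-0.04347289, -0.00411018,  0.01853622]), 'width': 0.09409324801616366}
```

View pics/scene0.png

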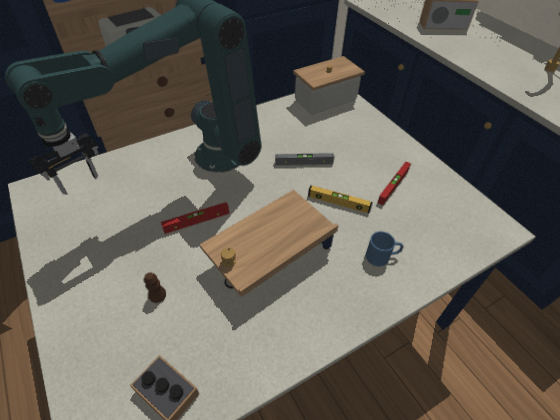

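View pics/top0.png

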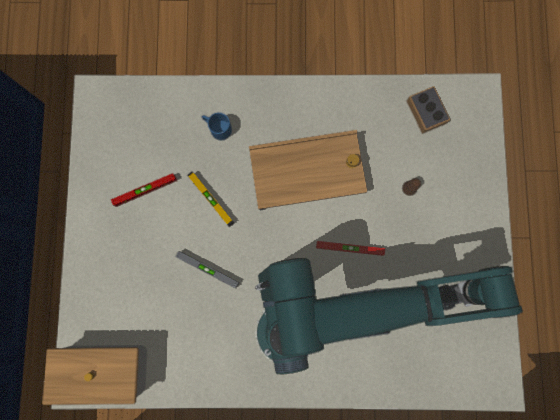

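The yellow bar is at top (211,199). The others shaped like it are red (145,189), grey (208,268) and red (350,248), so only the yellow one fits. The shelf is at top (308,170) with its knob at (353,160). The box with a knob at (90,375) is a lookalike. I'll confirm in an enlarged crop.

```bash
cat > h.py <<'E'
import numpy as np, cv2
from scipy.spatial.transform import Rotation as R
from bench import robot, cams
def ray(s,uv):
    K=s["camera_matrix"]; d=np.linalg.solve(K,[uv[0],uv[1],1])[:2]; x=d.copy()
    for _ in range(20): x=d/(1+s["k1"]*(x@x))
    return R.from_euler("xyz",s["attitude"]).apply([x[0],x[1],1])
def at(s,uv,z):
    v=ray(s,uv); o=np.array(s["origin"]); return o+v*(z-o[2])/v[2]
def proj(s,p):
    c=R.from_euler("xyz",s["attitude"]).inv().apply(np.array(p)-s["origin"]); x=c[:2]/c[2]
    return (s["camera_matrix"]@[*(x*(1+s["k1"]*(x@x))),1])[:2]
def crop(s,box,k,name):
    x0,y0,x1,y1=box; f=s["frame"][y0:y1,x0:x1,::-1]
    cv2.imwrite("pics/"+name,cv2.resize(f,None,fx=k,fy=k,interpolation=cv2.INTER_CUBIC))
def mask_box(s,roi,lo,hi):
    x0,y0,x1,y1=roi; hsv=cv2.cvtColor(s["frame"],cv2.COLOR_RGB2HSV); m=cv2.inRange(hsv,np.array(lo),np.array(hi))
    k=np.zeros_like(m); k[y0:y1,x0:x1]=m[y0:y1,x0:x1]; return k
E
python3 - <<'E'
from h import *
s=cams.snapshot("top"); crop(s,(180,120,380,235),4,"c1.png")
E
```

```text
(no output)
```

View pics/c1.png

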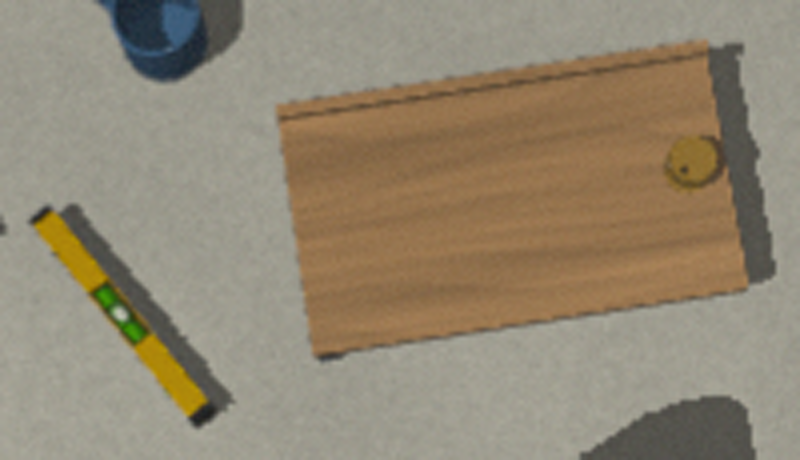

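The crop confirms the yellow level: its ends are at crop (42,213) and (203,414), and the vial at (120,314). The board corners are at (315,352), (748,287), (708,41) and (277,104), and the brass knob at (694,161).

```bash
python3 - <<'E'
from h import *
s=cams.snapshot("top"); f=lambda x,y,z: at(s,(180+(x+.5)/4-.5,120+(y+.5)/4-.5),z)
a,b,c=f(42,213,.042),f(203,414,.042),f(120,314,.042)
print("level",a,b,(a+b)/2,c,np.hypot(*(a-b)[:2]),np.arctan2(*(a-b)[1::-1]))
nl,nr,fr,fl=f(315,352,.118),f(748,287,.118),f(708,41,.134),f(277,104,.134)
print("corners",nl,nr,fr,fl); d=nl-nr; e=fl-fr
print(np.hypot(*d[:2]),np.hypot(*e[:2]),np.hypot(*(fl-nl)[:2]),"yaw y axis",np.arctan2(-d[0],d[1]),np.arctan2(-e[0],e[1]))
ctr=(nl+nr+fl+fr)/4; print("ctr",ctr)
k=f(694,161,.162); th=np.arctan2(-d[0],d[1])
print("knob",k, R.from_euler('z',-th).apply(k-ctr))
# yellow mask minarea
m=mask_box(s,(180,160,250,235),(20,150,60),(35,255,255)); p=cv2.findNonZero(m).reshape(-1,2).astype(float)
q=np.array([at(s,u,.042)[:2] for u in p],np.float32); print("yellow",cv2.minAreaRect(q), q.mean(0))
# verify predicted knob via shelf in scene
s2=cams.snapshot("scene"); print("scene", proj(s2,c),proj(s2,k),[proj(s2,x) for x in (nl,nr,fr,fl)])
E
```

```text
level [0.56181475 0.34926022 0.042     ] [0.37933518 0.20121169 0.042     ] [0.47057496 0.27523595 0.042     ] [0.46942848 0.27694973 0.042     ] 0.23498332149427367 0.6816027496484317
corners [0.42355517 0.09824592 0.118     ] [ 0.47967678 -0.272715    0.118     ] [ 0.69308936 -0.24098311  0.134     ] [0.63804569 0.13187817 0.134     ]
0.3751821471474547 0.37690229088739874 0.2171112951595627 yaw y axis 0.15014851663473727 0.14656644160324953
ctr [ 0.55859175 -0.07089351  0.126     ]
knob [ 0.57995886 -0.22329361  0.162     ] [-0.00167007 -0.15388163  0.036     ]
yellow ((0.47129207849502563, 0.2769956588745117), (0.22691082954406738, 0.022662170231342316), 39.34585189819336) [0.471262   0.27679485]
scene [340.31402403 194.47771246] [227.74771325 251.7219996 ] [array([293.64777202, 189.28677692]), array([200.21719686, 243.20372756]), array([240.43127775, 289.4716043 ]), array([338.52639517, 224.45697532])]
```

Call:
step_arm:
  plan:
    - [[10,30,40,0.05,100],[30,65,44,0.1,100],[45,103,44,0.15,100],[60,142,44,0.2,100],[75,180,44,0.25,100],[90,218,44,0.3,100],[105,256,44,0.36,100],[120,294,44,0.416,100]]

```text
time: 0.92
tool_pos: [0.2656, -0.2358, 0.2495]
ee_rot: [3.141, -0.0, 0.687]
wrist_force: [1.0, -0.3, 0.8]
width: 0.0939
```

Call:
step_arm:
  plan:
    - [[15,38,0,0,100],[30,76,0,0,100],[45,114,0,0,100],[60,152,0,0,100],[75,190,0,0,100],[90,228,0,0,100],[105,266,0,0,100],[120,304,0,0,100]]

```text
time: 1.58
tool_pos: [0.3856, 0.0685, 0.2498]
ee_rot: [3.141, -0.001, 0.685]
wrist_force: [0.7, -1.1, 0.5]
width: 0.0937
```

Call:
step_arm:
  plan:
    - [[15,38,0,0,100],[30,76,0,0,100],[45,114,0,0,100],[60,152,0,0,100],[75,190,0,0,100],[85,208,0,0,100],[85,208,-30,0,100],[85,208,-60,0,100]]

```text
time: 2.25
tool_pos: [0.472, 0.2765, 0.1904]
ee_rot: [3.14, -0.004, 0.687]
wrist_force: [0.0, -0.9, -1.2]
width: 0.0939
```

Call:
step_arm:
  plan:
    - [[0,0,-40,0,100],[0,0,-80,0,100],[0,0,-120,0,100],[0,0,-150,0,100],[0,0,-170,0,100],[0,0,-180,0,100],[0,0,-180,0,70],[0,0,-180,0,40]]

```text
time: 2.92
tool_pos: [0.4709, 0.2745, 0.01]
ee_rot: [3.141, -0.0, 0.685]
wrist_force: [0.2, -0.1, 0.6]
width: 0.0836
```

Call:
step_arm:
  plan:
    - [[0,0,0,0,10],[0,0,0,0,0],[0,0,0,0,0],[0,0,0,0,0],[0,0,0,0,0],[0,0,0,0,0]]

```text
time: 3.42
tool_pos: [0.4707, 0.2744, 0.01]
ee_rot: [3.141, -0.001, 0.685]
wrist_force: [0.4, -0.4, -0.8]
width: 0.0442
```

Call:
step_arm:
  plan:
    - [[0,0,0,0,0],[0,0,0,0,0],[0,0,0,0,0],[0,0,0,0,0],[0,0,0,0,0],[0,0,0,0,0],[0,0,0,0,0],[0,0,30,0,0]]

```text
time: 4.08
tool_pos: [0.4652, 0.2718, 0.0325]
ee_rot: [-3.138, 0.015, 0.685]
wrist_force: [0.3, 0.1, -5.2]
width: 0.0242
```

Call:
step_arm:
  plan:
    - [[0,0,40,0,0],[0,0,80,0,0],[0,0,120,0.06,0],[0,0,160,0.18,0],[10,-33,180,0.3,0],[20,-68,180,0.42,0],[30,-104,180,0.54,0],[40,-140,180,0.66,0]]

```text
time: 4.75
tool_pos: [0.5096, 0.1364, 0.2192]
ee_rot: [-3.141, 0.0, 1.337]
wrist_force: [0.7, 0.4, -4.5]
width: 0.0233
```

Call:
step_arm:
  plan:
    - [[10,-33,0,0.11,0],[20,-68,0,0.22,0],[30,-104,0,0.33,0],[38,-140,0,0.374,0],[41,-165,0,0.374,0],[41,-165,0,0.374,0],[41,-165,0,0.374,0],[41,-165,0,0.374,0]]

```text
time: 5.42
tool_pos: [0.5502, -0.0269, 0.2185]
ee_rot: [-3.14, -0.001, 1.704]
wrist_force: [0.3, 0.0, -2.7]
width: 0.0237
```

```bash
python3 - <<'E'
from h import *
print(robot.get_obs())
s=cams.snapshot("scene"); t=cams.snapshot("top")
a=cv2.resize(s["frame"][140:300,170:390],None,fx=3.6,fy=3.6,interpolation=cv2.INTER_CUBIC)
cv2.imwrite("pics/c2.png",a[:,:,::-1])
E
```

```text
{'time': 5.4167, 'joint_positions': array([-1.52305846e-01,  8.85379825e-02,  1.34373673e+00,  7.26551306e-04,
        1.71135423e+00, -2.85657971e-01]), 'qvel': array([ 0.02461596, -0.00702433, -0.00395778, -0.00130905, -0.00143457,
       -0.00121336]), 'joint_torque': array([-8.10739361e-01, -3.57345021e+01, -3.20712411e+01, -1.51453028e-02,
        2.43841263e-02,  1.58853572e-04]), 'tool_pos': array([ 0.55018759, -0.02693272,  0.21848361]), 'ee_rot': array([-3.13984169e+00, -1.26422283e-03,  1.70424840e+00]), 'wrist_force': array([ 0.30018376,  0.02720285, -2.67447278]), 'wrist_torque': array([-0.00924954, -0.06122594, -0.02841935]), 'width': 0.02372411946837678}
```

View pics/c2.png

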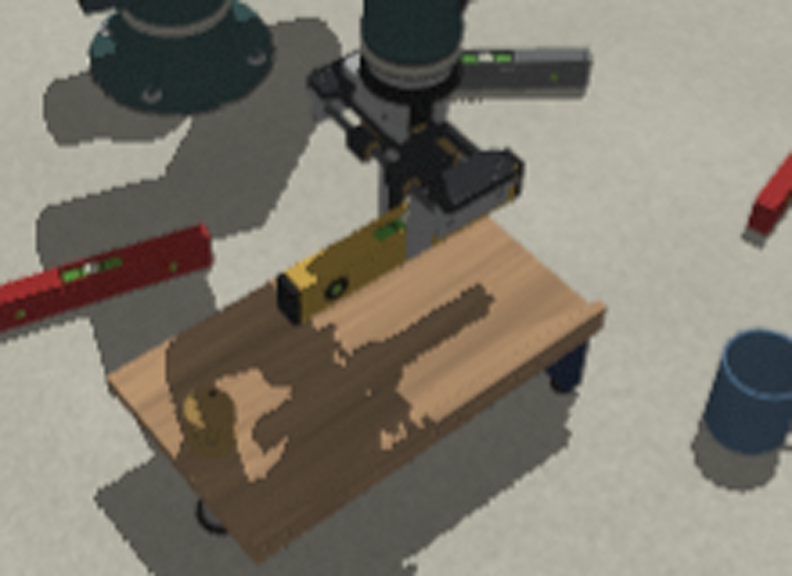

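The level is held flat above the board, with its right end at (290,300) in the crop, and clear of the knob at (210,420). Next I lower it.

Call:
step_arm:
  plan:
    - [[0,0,-30,0,0],[0,0,-60,0,0],[0,0,-75,0,0],[0,0,-82,0,0],[0,0,-85,0,0],[0,0,-88,0,0],[0,0,-90,0,0],[0,0,-90,0,0]]

```text
time: 6.18
tool_pos: [0.5514, -0.0272, 0.1307]
ee_rot: [3.139, 0.001, 1.705]
wrist_force: [-0.4, -0.7, -3.1]
width: 0.0237
```

Call:
step_arm:
  plan:
    - [[0,0,0,0.014,0],[0,0,-1,0.014,0],[0,0,-2,0.014,0],[0,0,-2,0.014,0]]

```text
time: 6.52
tool_pos: [0.5507, -0.0274, 0.1277]
ee_rot: [3.141, 0.0, 1.718]
wrist_force: [-0.3, 0.2, -3.4]
width: 0.0239
```

Call:
step_arm:
  plan:
    - [[0,0,-1,0,0],[0,0,-1,0,0],[0,0,-2,0,0],[0,0,-2,0,0]]

```text
time: 6.85
tool_pos: [0.551, -0.0276, 0.1267]
ee_rot: [3.14, 0.001, 1.718]
wrist_force: [-1.1, -1.5, 2.6]
width: 0.024
```

Call:
step_arm:
  plan:
    - [[0,0,0,0,20],[0,0,0,0,50],[0,0,0,0,60],[0,0,0,0,60],[0,0,0,0,60],[0,0,0,0,60],[0,0,20,0,60],[0,0,50,0,60]]

```text
time: 7.52
tool_pos: [0.5483, -0.0269, 0.1718]
ee_rot: [-3.133, -0.003, 1.719]
wrist_force: [0.1, 1.0, -0.5]
width: 0.0567
```

Call:
step_arm:
  plan:
    - [[0,0,40,0,60],[5,-35,50,0.12,60],[10,-70,50,0.24,60],[15,-105,50,0.36,60],[20,-140,50,0.48,60],[25,-175,50,0.6,60],[29,-196,50,0.72,60],[29,-196,50,0.72,60]]

```text
time: 8.18
tool_pos: [0.5795, -0.2279, 0.2241]
ee_rot: [-3.14, -0.0, 2.437]
wrist_force: [-0.6, 0.5, -0.6]
width: 0.0562
```

```bash
python3 - <<'E'
from h import *
print(robot.get_obs()["tool_pos"])
t=cams.snapshot("top"); s=cams.snapshot("scene")
c=[.551,-.0275,.16]; print(proj(t,c),proj(s,c))
f=lambda s,w,h:(lambda u:cv2.resize(s["frame"][int(u[1])-h:int(u[1])+h,int(u[0])-w:int(u[0])+w],None,fx=6,fy=6,interpolation=cv2.INTER_CUBIC))(proj(s,c))
cv2.imwrite("pics/c3.png",np.vstack([f(t,65,28),f(s,65,22)])[:,:,::-1])
E
```

```text
[ 0.57948193 -0.22792242  0.22408516]
[295.1703604  168.51116101] [281.24935014 219.79765682]
```

View pics/c3.png

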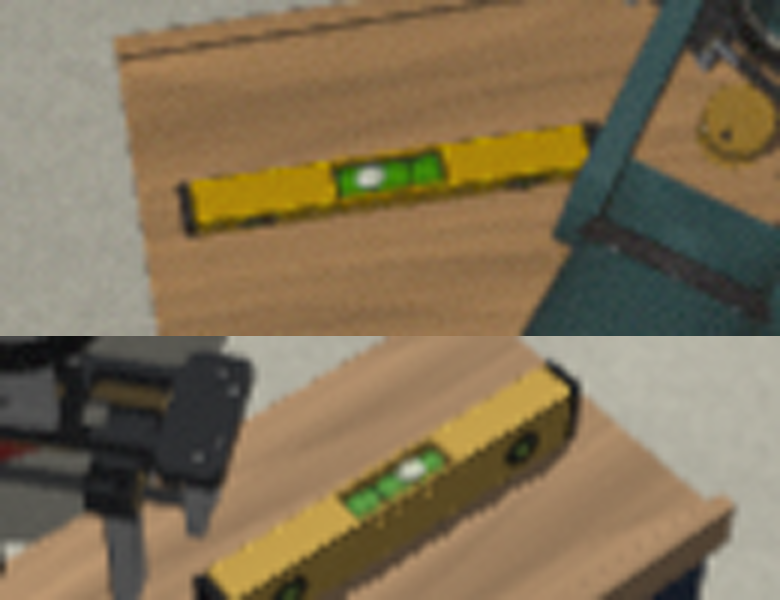

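The level lies straight on the board. Its window spans x 335–445 in the crop and the bubble is at about (371,177), which is roughly 11 mm towards the left (+y) end. The right end must rise, so the knob has to turn clockwise about 2.3 rad. Next I grip the knob.

Call:
step_arm:
  plan:
    - [[0,4,0,0.1,62],[0,4,-30,0.2,62],[0,4,-60,0.3,62],[0,4,-80,0.3,62],[0,4,-91,0.3,62],[0,4,-91,0.3,62],[0,4,-91,0.3,62]]

```text
time: 8.87
tool_pos: [0.5798, -0.2184, 0.1349]
ee_rot: [3.141, -0.0, 2.739]
wrist_force: [0.2, -0.2, 0.3]
width: 0.0586
```

Call:
step_arm:
  plan:
    - [[0,-5,-2,0,60],[0,-5,-2,0,60],[0,-5,-2,0,50],[0,-5,-2,0,30],[0,-5,-2,0,0],[0,-5,-2,0,0],[0,-5,-2,0,0],[0,-5,-2,0,0]]

```text
time: 9.53
tool_pos: [0.5799, -0.225, 0.1333]
ee_rot: [-3.141, 0.002, 2.738]
wrist_force: [-0.5, -2.0, 2.7]
width: 0.0392
```

Call:
step_arm:
  plan:
    - [[0,0,0,0,0],[0,0,0,-0.12,0],[0,0,0,-0.24,0],[0,0,0,-0.36,0],[0,0,0,-0.48,0],[0,0,0,-0.6,0],[0,0,0,-0.72,0],[0,0,0,-0.84,0]]

```text
time: 10.2
tool_pos: [0.5811, -0.2238, 0.1333]
ee_rot: [3.138, 0.001, 1.894]
wrist_force: [3.4, 0.1, 2.7]
width: 0.0396
```

Call:
step_arm:
  plan:
    - [[0,0,0,-0.12,0],[0,0,0,-0.24,0],[0,0,0,-0.36,0],[0,0,0,-0.48,0],[0,0,0,-0.6,0],[0,0,0,-0.72,0],[0,0,0,-0.84,0],[0,0,0,-0.96,0]]

```text
time: 10.87
tool_pos: [0.5832, -0.2241, 0.1333]
ee_rot: [3.135, -0.004, 0.934]
wrist_force: [9.4, -2.0, 0.2]
width: 0.0395
```

Call:
step_arm:
  plan:
    - [[0,0,0,-0.12,0],[0,0,0,-0.24,0],[0,0,0,-0.36,0],[0,0,0,-0.4,0],[0,0,0,-0.4,0],[0,0,0,-0.4,0],[0,0,0,-0.4,0],[0,0,0,-0.4,0]]

```text
time: 11.53
tool_pos: [0.5838, -0.2248, 0.1333]
ee_rot: [3.135, -0.008, 0.539]
wrist_force: [10.9, -4.2, -1.2]
width: 0.0395
```

Call:
step_arm:
  plan:
    - [[0,0,0,0,0],[0,0,0,0,0],[0,0,0,0,0],[0,0,0,0,0],[0,0,0,0,0],[0,0,0,0,0],[0,0,0,0,0],[0,0,0,0,0]]

```text
time: 12.2
tool_pos: [0.5838, -0.2248, 0.1333]
ee_rot: [3.135, -0.008, 0.539]
wrist_force: [9.7, -3.0, -0.3]
width: 0.0395
```

Call:
step_arm:
  plan:
    - [[0,0,0,0,0],[0,0,0,0,0],[0,0,0,0,0],[0,0,0,0,0],[0,0,0,0,0],[0,0,0,0,0],[0,0,0,0,0],[0,0,0,0,0]]

```text
time: 12.87
tool_pos: [0.5838, -0.2248, 0.1333]
ee_rot: [3.135, -0.008, 0.539]
wrist_force: [9.9, -3.0, -1.0]
width: 0.0395
```

```bash
cat >> h.py <<'E'
def view(name,c,cams_=("top","scene"),w=45,h=25,k=8):
    out=[]
    for n in cams_:
        s=cams.snapshot(n); u=np.round(proj(s,c)).astype(int)
        out.append(cv2.resize(s["frame"][u[1]-h:u[1]+h,u[0]-w:u[0]+w],None,fx=k,fy=k,interpolation=cv2.INTER_CUBIC))
    cv2.imwrite("pics/"+name,np.vstack(out)[:600,:800,::-1])
def bubble(n,c,u_ax,show=True):
    """offset (mm, + towards u_ax) of bubble centroid from the green window's middle; profile method"""
    s=cams.snapshot(n); f=s["frame"].astype(np.float32); t=np.arange(-.045,.0451,.001); g=[]
    for x in t:
        q=np.array([proj(s,np.array(c)+x*u_ax+y*np.array([-u_ax[1],u_ax[0],0])) for y in (-.003,0,.003)],np.float32)
        g.append(cv2.remap(f,q[None,:,0],q[None,:,1],cv2.INTER_LINEAR)[0].mean(0))
    return t*1000,np.array(g)
E
python3 - <<'E'
from h import *
c=[.551,-.0275,.160]; view("c4.png",c)
u=np.array([np.cos(1.718),np.sin(1.718),0])
for n in("top","scene"):
    t,g=bubble(n,c,u); print(n)
    for i in range(0,91,3): print(int(t[i]),g[i].astype(int),end=" | ")
    print()
E
```

```text
top
-45 [170 131  10] | -41 [170 132  10] | -38 [171 133  10] | -35 [172 133  10] | -32 [169 130   9] | -29 [151 119  10] | -26 [91 87 20] | -23 [ 65 113  12] | -20 [ 60 126   9] | -17 [ 60 127   9] | -14 [ 60 127   9] | -11 [ 57 120   9] | -8 [ 51 102  14] | -5 [ 65 113  37] | -2 [112 136  93] | 0 [140 153 122] | 3 [157 166 141] | 6 [167 171 151] | 9 [143 160 126] | 12 [ 93 130  72] | 15 [ 57 105  24] | 18 [ 59 123  13] | 21 [ 63 129   9] | 24 [ 62 130  10] | 27 [ 61 129  10] | 30 [ 55 108  13] | 33 [67 83 18] | 36 [115  93  16] | 39 [162 124   9] | 42 [170 131  10] | 45 [171 133  10] | 
scene
-45 [196 160  76] | -41 [196 160  76] | -38 [195 159  76] | -35 [189 156  74] | -32 [148 134  62] | -29 [ 91 109  48] | -26 [ 82 119  52] | -23 [ 81 123  54] | -20 [ 77 116  51] | -17 [ 81 119  52] | -14 [ 77 114  50] | -11 [72 98 47] | -8 [ 92 112  69] | -5 [134 141 112] | -2 [164 166 144] | 0 [176 178 156] | 3 [171 173 148] | 6 [133 144 110] | 9 [ 86 110  64] | 12 [ 75 110  49] | 15 [ 80 122  52] | 18 [ 77 117  51] | 21 [ 81 118  51] | 24 [ 82 117  51] | 27 [82 97 43] | 30 [97 87 40] | 33 [150 127  59] | 36 [192 159  74] | 39 [195 159  75] | 42 [195 159  75] | 45 [195 159  75] |
```

View pics/c4.png

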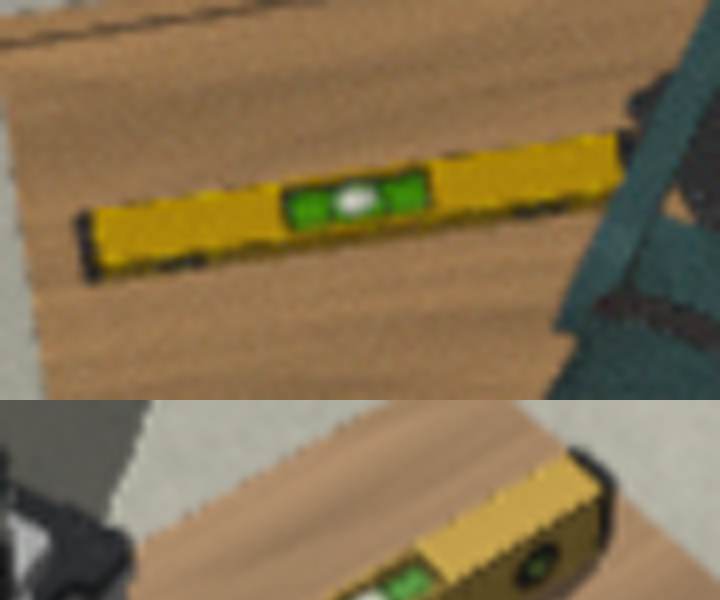

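The knob turned 2.2 rad. The profile puts the bubble at about 4.6 against a window centre of 4.5 mm in the top view, and 0.2 against 0.5 mm in the scene view, so it is centred. Next I release the knob, shut the fingers and move over the level, 70 mm left of its middle.

Call:
step_arm:
  plan:
    - [[3,-1,0,0,0],[3,-1,0,0,60],[3,-1,0,0,60],[3,-1,0,0,60],[3,-1,0,0,60],[3,-1,20,0,60],[3,-1,55,0,60],[3,-1,80,0,30]]

```text
time: 13.73
tool_pos: [0.5823, -0.2251, 0.2134]
ee_rot: [-3.141, 0.001, 0.539]
wrist_force: [0.4, -0.1, 0.3]
width: 0.053
```

Call:
step_arm:
  plan:
    - [[0,20,0,0.12,0],[-5,55,0,0.24,0],[-10,90,0,0.36,0],[-16,125,0,0.48,0],[-22,160,0,0.6,0],[-28,195,0,0.72,0],[-34,230,0,0.84,0],[-42,266,0,0.96,0]]

```text
time: 14.4
tool_pos: [0.5399, 0.0421, 0.2122]
ee_rot: [-3.141, -0.0, 1.504]
wrist_force: [0.8, 0.6, 0.4]
width: 0.0016
```

Call:
step_arm:
  plan:
    - [[0,0,0,0.12,0],[0,0,0,0.22,0],[0,0,0,0.22,0],[0,0,0,0.22,0],[0,0,0,0.22,0],[0,0,0,0.22,0]]

```text
time: 14.9
tool_pos: [0.5407, 0.0402, 0.2123]
ee_rot: [-3.141, -0.0, 1.716]
wrist_force: [0.4, 0.4, -1.4]
width: 0.0003
```

```bash
python3 - <<'E'
from h import *
print(robot.get_obs())
c=[.551,-.0275,.160]; view("c5.png",c,w=50,h=37)
u=np.array([np.cos(1.718),np.sin(1.718),0])
for n in("top","scene"):
    t,g=bubble(n,c,u); print(n)
    print([(int(t[i]),*g[i].astype(int)) for i in range(0,91,3)])
E
```

```text
{'time': 14.9, 'joint_positions': array([-3.04541327e-02,  6.87086300e-02,  1.37700944e+00,  2.81965492e-06,
        1.69611709e+00, -1.75823992e-01]), 'qvel': array([-2.27310084e-03,  1.68783252e-03, -1.25649034e-03,  7.57521711e-04,
       -2.28383834e-05, -6.79240147e-03]), 'joint_torque': array([ 1.49498479e-01, -3.32896292e+01, -3.02670443e+01,  7.98656512e-02,
        3.37465375e-02,  1.13352868e-02]), 'tool_pos': array([0.5406724 , 0.04015644, 0.21234351]), 'ee_rot': array([-3.14135438e+00, -4.51729953e-05,  1.71616653e+00]), 'wrist_force': array([ 0.4315638 ,  0.42961543, -1.37093768]), 'wrist_torque': array([-0.07725007, -0.09514888,  0.0239536 ]), 'width': 0.00028653134457983474}
top
[(-45, np.int64(97), np.int64(76), np.int64(11)), (-41, np.int64(89), np.int64(71), np.int64(15)), (-38, np.int64(89), np.int64(72), np.int64(15)), (-35, np.int64(89), np.int64(71), np.int64(14)), (-32, np.int64(89), np.int64(70), np.int64(17)), (-29, np.int64(82), np.int64(65), np.int64(17)), (-26, np.int64(55), np.int64(52), np.int64(26)), (-23, np.int64(43), np.int64(64), np.int64(26)), (-20
[... 1913 characters left out ...]
92), np.int64(75)), (6, np.int64(75), np.int64(78), np.int64(56)), (9, np.int64(55), np.int64(66), np.int64(37)), (12, np.int64(62), np.int64(90), np.int64(39)), (15, np.int64(74), np.int64(113), np.int64(48)), (18, np.int64(66), np.int64(99), np.int64(42)), (21, np.int64(59), np.int64(76), np.int64(35)), (24, np.int64(64), np.int64(80), np.int64(36)), (27, np.int64(76), np.int64(81), np.int64(37)), (30, np.int64(95), np.int64(85), np.int64(39)), (33, np.int64(142), np.int64(119), np.int64(56)), (36, np.int64(157), np.int64(130), np.int64(61)), (39, np.int64(162), np.int64(133), np.int64(63)), (42, np.int64(169), np.int64(139), np.int64(65)), (45, np.int64(161), np.int64(132), np.int64(62))]
```

View pics/c5.png

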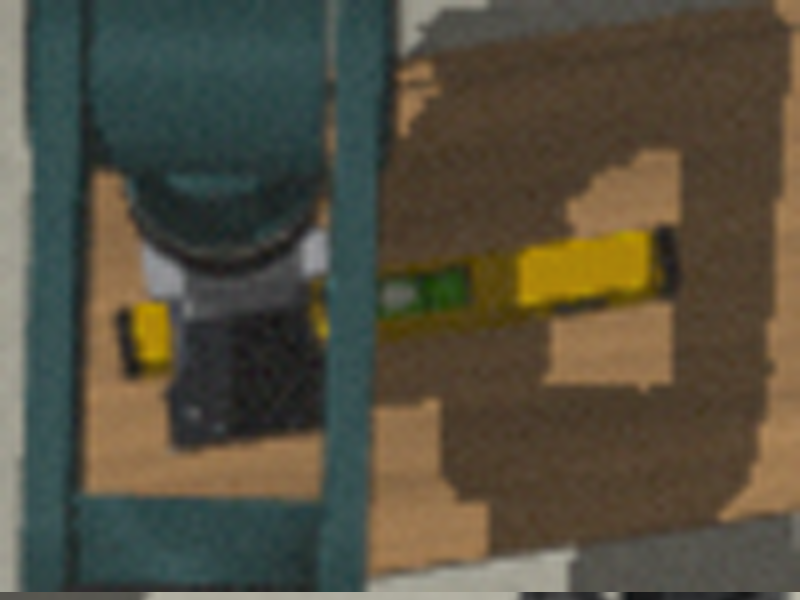

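The scene view still shows the bubble centred; the strut hides half the vial from the top camera. The fingers are over the level, left of the window. Next I press down slowly.

Call:
step_arm:
  plan:
    - [[0,0,-25,0,0],[0,0,-40,0,0],[0,0,-46,0,0],[0,0,-49,0,0],[0,0,-51,0,0],[0,0,-51,0,0],[0,0,-51,0,0],[0,0,-51,0,0]]

```text
time: 15.77
tool_pos: [0.5413, 0.0407, 0.1627]
ee_rot: [3.14, 0.0, 1.719]
wrist_force: [-0.3, -0.0, -0.4]
width: 0.0004
```

Call:
step_arm:
  plan:
    - [[0,0,-1,0,0],[0,0,-2,0,0],[0,0,-3,0,0],[0,0,-4,0,0],[0,0,-4,0,0],[0,0,-4,0,0]]

```text
time: 16.27
tool_pos: [0.5412, 0.0407, 0.1602]
ee_rot: [3.139, 0.001, 1.719]
wrist_force: [-2.7, 0.5, 8.3]
width: 0.0005
```

Call:
step_arm:
  plan:
    - [[0,0,-0.5,0,0],[0,0,-0.8,0,0],[0,0,-0.8,0,0],[0,0,-0.8,0,0],[0,0,-0.8,0,0],[0,0,-0.8,0,0],[0,0,-0.8,0,0],[0,0,-0.8,0,0]]

```text
time: 16.93
tool_pos: [0.5413, 0.0407, 0.1602]
ee_rot: [3.138, 0.001, 1.719]
wrist_force: [-3.0, -0.3, 10.2]
width: 0.0003
```

Call:
step_arm:
  plan:
    - [[0,0,0,0,0],[0,0,0,0,0],[0,0,0,0,0],[0,0,0,0,0],[0,0,0,0,0],[0,0,0,0,0],[0,0,0,0,0],[0,0,0,0,0]]

```text
time: 17.6
tool_pos: [0.5413, 0.0407, 0.1602]
ee_rot: [3.138, 0.001, 1.719]
wrist_force: [-3.5, -0.7, 9.4]
width: 0.0004
```

Call:
step_arm:
  plan:
    - [[0,0,0,0,0],[0,0,0,0,0],[0,0,0,0,0],[0,0,0,0,0],[0,0,0,0,0],[0,0,0,0,0],[0,0,0,0,0],[0,0,0,0,0]]

```text
time: 18.27
tool_pos: [0.5413, 0.0407, 0.1602]
ee_rot: [3.138, 0.001, 1.719]
wrist_force: [-3.9, -0.2, 10.6]
width: 0.0005
```

```bash
python3 - <<'E'
from h import *
o=robot.get_obs(); print(o["time"],o["wrist_force"],o["tool_pos"])
c=[.551,-.0275,.160]; view("c6.png",c,cams_=("scene",),w=50,h=37)
u=np.array([np.cos(1.718),np.sin(1.718),0])
for n in("top","scene"):
    t,g=bubble(n,c,u); print(n, "|".join(f"{int(t[i])}:{int(g[i][0])},{int(g[i][2])}" for i in range(0,91,2)))
E
```

```text
18.2667 [-3.8558265  -0.24359309 10.57046681] [0.54128002 0.0406795  0.16022787]
top -45:171,10|-43:170,10|-40:168,10|-38:160,9|-36:155,9|-34:155,9|-32:148,9|-30:123,9|-28:94,13|-26:62,20|-24:49,24|-22:41,25|-20:41,22|-18:40,20|-16:40,23|-14:42,25|-12:42,23|-10:39,24|-8:36,25|-6:39,27|-4:51,40|-2:68,57|0:77,67|1:83,74|3:83,75|5:83,75|7:81,73|9:70,60|11:59,49|13:48,51|15:43,57|17:47,67|19:48,72|21:48,74|23:49,76|25:51,76|27:51,76|29:50,76|31:51,75|33:65,76|35:78,73|37:89,75|39:90,69|41:76,64|43:67,62|45:63,63
scene -45:194,75|-43:191,74|-40:181,70|-38:171,66|-36:163,63|-34:135,53|-32:98,41|-30:72,34|-28:59,31|-26:54,31|-24:52,30|-22:48,29|-20:47,29|-18:52,29|-16:53,30|-14:50,29|-12:48,28|-10:53,32|-8:65,44|-6:81,61|-4:93,75|-2:97,80|0:98,82|1:97,80|3:93,74|5:83,64|7:68,48|9:56,34|11:53,28|13:53,29|15:50,29|17:47,29|19:49,29|21:53,31|23:55,31|25:59,29|27:69,30|29:81,33|31:87,34|33:91,35|35:93,36|37:100,38|39:108,41|41:118,45|43:108,42|45:96,37
```

View pics/c6.png

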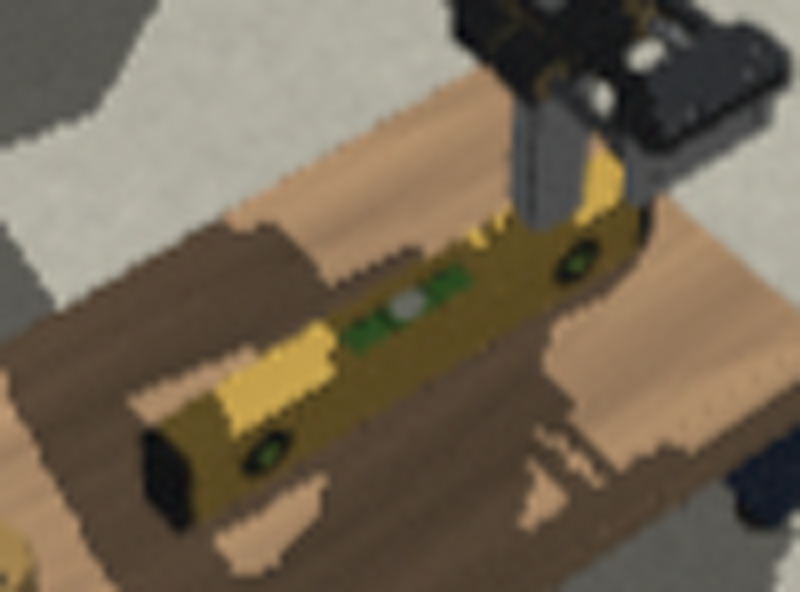

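The pressed view shows the fingertips standing on the level right of the window, in the scene picture at about (545,215). The bubble is midway in the vial at about (408,303), between the lines. The force is about 10 N, so I go a touch further to sit mid-range.

Call:
step_arm:
  plan:
    - [[-0.5,0,-0.5,0,0],[-0.5,0,-1,0,0],[-0.5,0,-1,0,0],[-0.5,0,-1,0,0],[-0.5,0,-1,0,0],[-0.5,0,-1,0,0],[-0.5,0,-1,0,0],[-0.5,0,-1,0,0]]

```text
time: 19.08
tool_pos: [0.5412, 0.0407, 0.1602]
ee_rot: [3.136, 0.001, 1.719]
wrist_force: [-2.7, -0.3, 12.6]
width: 0.0004
```

Call:
step_arm:
  plan:
    - [[0,0,0,0,0],[0,0,0,0,0],[0,0,0,0,0],[0,0,0,0,0],[0,0,0,0,0],[0,0,0,0,0],[0,0,0,0,0],[0,0,0,0,0]]

```text
time: 19.75
tool_pos: [0.5412, 0.0407, 0.1602]
ee_rot: [3.136, 0.001, 1.719]
wrist_force: [-4.1, -1.0, 12.3]
width: 0.0009
```

Call:
step_arm:
  plan:
    - [[0,0,0,0,0],[0,0,0,0,0],[0,0,0,0,0],[0,0,0,0,0],[0,0,0,0,0],[0,0,0,0,0],[0,0,0,0,0],[0,0,0,0,0]]

```text
time: 20.42
tool_pos: [0.5412, 0.0407, 0.1602]
ee_rot: [3.136, 0.001, 1.719]
wrist_force: [-4.0, 0.4, 13.1]
width: 0.0005
```

```bash
python3 - <<'E'
from h import *
F=[]
c=[.551,-.0275,.160]; u=np.array([np.cos(1.718),np.sin(1.718),0])
for n in("top","scene","scene","scene"):
    t,g=bubble(n,c,u); F.append(robot.get_obs()["wrist_force"])
    print(n, "|".join(f"{int(t[i])}:{int(g[i][0])},{int(g[i][2])}" for i in range(8,80,2)))if len(F)<3 else 0
view("c7.png",c,cams_=("scene",),w=30,h=22,k=13)
print(np.round(F,1),robot.get_obs()["time"])
E
```

```text
top -36:153,10|-34:139,10|-32:128,10|-30:114,13|-28:89,17|-26:61,22|-24:48,21|-22:39,17|-20:40,20|-18:40,23|-16:39,24|-14:38,23|-12:38,21|-10:38,23|-8:38,26|-6:39,28|-4:49,40|-2:64,57|0:74,66|1:82,72|3:85,77|5:85,77|7:81,73|9:69,60|11:57,49|13:50,52|15:45,58|17:44,66|19:47,72|21:50,75|23:49,74|25:48,75|27:50,76|29:51,76|31:51,76|33:65,77
scene -36:163,62|-34:135,52|-32:98,40|-30:71,33|-28:59,31|-26:55,31|-24:51,30|-22:48,29|-20:46,28|-18:51,28|-16:53,29|-14:50,29|-12:48,29|-10:53,33|-8:65,45|-6:82,62|-4:94,76|-2:98,81|0:98,82|1:95,79|3:92,74|5:83,64|7:65,47|9:49,32|11:46,28|13:50,28|15:50,29|17:48,28|19:48,28|21:54,29|23:56,30|25:60,30|27:69,31|29:81,33|31:87,34|33:90,34
[[-5.1 -0.1 13. ]
 [-3.3  0.9 13.1]
 [-3.3  0.5 13.1]
 [-3.8 -0.1 12.9]] 20.6667
```

View pics/c7.png

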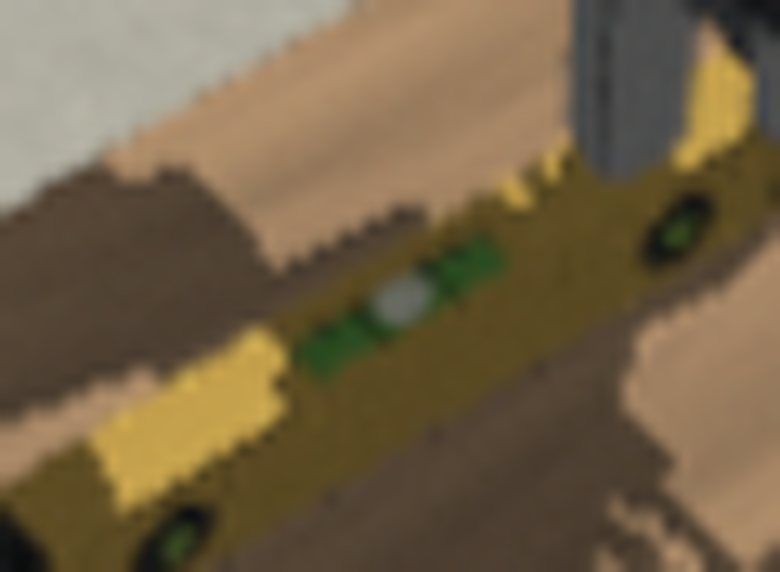

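The bubble at (402,299) sits at the vial's middle, about (405,303), and the force is a steady 13 N. Now I hand the job in.

```bash
python3 -c "
from bench import robot
robot.close_job(); o=robot.get_obs(); print(o['time'],o['wrist_force'])"
```

```text
the job is handed in; nothing more can be done
the job is handed in; nothing more can be done
```

The yellow level lies lengthwise on the oak shelf with the bubble between the lines. The arm is still pressing it down with about 13 N, so you can tighten the lock nut. I handed the job in at about 21 s of the 72 s allowed.

- **Placing:** I set the level down in line with the shelf's long side, to within a few milliradians by my measurement.
- **Levelling:** The bubble started about 11 mm towards the left end. I turned the brass knob 2.2 rad clockwise, then let it go.
- **Pressing:** The shut fingers stand on the level about 70 mm left of its middle. The last readings were a steady 12.9–13.1 N downward, with about 3–5 N of sideways friction.
- **Bubble check:** With the press on, the scene camera showed the bubble within about 1 mm of centre. The top camera could not confirm this while pressing, because an arm strut hid part of the vial. Before the press, both cameras agreed it was centred.

The jar, tin, mug and mill were not touched as far as I know; I kept the arm clear of them but did not check them in a picture afterwards. I could not take a reading after handing in.

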